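Mount a printer guide rod between centres and set the drive lever

ROBOT

A 6-joint arm with a two-finger parallel gripper is mounted at the origin on the work surface. World frame = base frame: x ahead of the robot, y to its left, z up, the work surface at z = 0. Lengths are in m, angles in rad, forces in N, time in s.
With the tool pointing down it reaches from about 0.35 to 0.775 m from the base axis. Payload 7.3 kg.
Tool frame: the origin (TCP) lies midway between the tips of the shut fingers; the grasp point (between the pads) lies 19 mm behind it (tcp_to_grasp is the distance from the TCP to the grasp point, in m); z points along the fingers, y is the line along which they close (so a half turn about z gives the same grasp; the last joint's range is limited). The gripper opens to 92 mm and grips with 3 to 60 N. Pads are 19 mm wide; open, the fingers measure 130 mm over their backs; the gripper's body (75 mm by 190 mm) begins 47 mm behind the grasp point.
Start: joints at [-1.274, 0.342, 1.524, -0, 1.275, -0.146], TCP at [0.225, -0.474, 0.227] pointing down, gripper open.
Joint ranges: [-2.53, 2.53], [-0.77, 2.02], [0.04, 2.7], [-1, 4.14], [0.28, 2.66], [-3.11, 3.11]. Speed limits (rad/s): [2.57, 2.57, 3.14, 3.14, 3.14, 3.14].

INTERFACE

Orientations are given as [roll, pitch, yaw] about the fixed x, y, z axes, in that order (R = Rz(yaw) Ry(pitch) Rx(roll)).
In Python, from cell import observe, read_camera, calibration, hand_in, tcp_to_grasp gives the robot as it stands.
- The arm moves only by the tool send_rows, never from a script. Its argument "targets" is a list of rows, each a list of 5 numbers: the opening, from 0 (shut) to 1 (fully open), then the shift along the world's x, y, z in m, then the turn about the world's z in rad. A call has 1 to 5 rows; each row shifts and turns the commanded pose from where the row before left it; what a row does not reach is not made up. A row lasts 1/10 s, in which the tool goes at most 50 mm and 8.59 degrees, less where a joint would pass 70% of its speed; a pose out of reach is approached as far as the arm can. A call is refused whole if a number of a shift passes 0.05 or a number of a turn 0.15, either way. A call with a gripper value outside its range is refused whole. The fingers move at their own pace and stop on an object; "grip_force" is the grip in N (left out, the last holds). Time passes only in rows, so rows that do not move let the fingers close. It gives the time, the measured TCP pose, the force, the opening and the grip force at its end, in the units of the state.
- observe(): the state, without advancing time (a new reading comes with each control period).
- read_camera(name): name is "scene" or "top" or "wrist"; returns (picture, depth): 420x560x3 uint8, red, green, blue; 420x560 float32, m along the optical axis (not along the pixel's ray), 0 where there is no reading.
- calibration(name): a dict with "intrinsics" (3x3 intrinsics, pixels), "world_to_cam" (4x4, takes a point from world to camera coordinates); the wrist camera has in their place "hand_eye" (4x4, takes a point from camera to tool coordinates, whose origin is the TCP and whose axes are the flange's). Camera axes: x right, y up, looking along -z (the intrinsics and any distortion apply to the point x, -y, -z); pixel columns grow to the right and rows downward; lengths in m; the calibration is good to about 2 mm. A picture is of the moment at which its call begins: read the wrist's pose just before it. calibration takes no time and is no camera call.
- hand_in(): hands the job in; it is judged then, once.
The state is a dict: "time": time; "qpos": joint angles; "qvel": joint speeds; "joint_efforts": joint torques, N m; "tool_pos": TCP position; "tool_rot": TCP orientation; "contact_force": force on the tool from outside, world axes, zero at the start; "torque": the same for the moment, N m; "opening": finger opening in m; "grip_force": force on a finger pad.
Only numpy, scipy, OpenCV 4.12 (cv2) and the standard library are available. Lean on these libraries where they do the work, as an engineer would, in place of code of your own. Each camera call takes 0.05 s, during which the arm holds its last target. There are 200 camera calls.

TASK

Get the guide rod ready for its run-out check. First push the tailstock along its bed until the rod, which lies loose in its V rests, is held end to end between the two cups with no play; then throw the drive lever on the headstock from its parking notch into the notch marked by the standing index pin, and leave it there. Leave the things standing around the tester where they are.

Things in the scene. Friction and masses are not known exactly. Their poses are not given: they have to be found in the camera images.
- machine: Rod run-out tester, fixed. Origin: on the bench top under the rod's line; z up, y along the rod from tailstock to headstock, x away from the robot (turned up to 0.28 rad). mm in this frame, here and below: aluminium bed x -40..70, y -225..195, 20 high; black V rests at y -5 and -65 hold the rod's axis at x 0, z 55; black headstock box x -40..80, y 70..190, top z 74.
- head_cup (a point): Floor centre of the headstock's steel cup, machine x 0, y 50, z 55. The cup opens towards the tailstock (-y): 26 mm outer, 16 mm inner diameter, 8 mm deep.
- pivot (a point): Lever's upright pivot, at the top of the fan-shaped light-grey metal plate on the headstock: machine x 20, y 130, z 80. The fan reaches 140 mm from it, overhanging towards the robot, with four dark notch cuts (18 x 9 mm) at radius 108. At radius 127 outside three of them stands the index pin or a flush screw (6 mm wide, 2 high); the fourth, farthest from the tailstock, is the parking notch.
- tailstock (a joint): Travel in m: 0 = fully back, grows towards the headstock (machine +y), stop at 0.080. About 2.5 N of friction; stays where left. It takes the rod along when pushed; with the rod bottomed in both cups the travel is 0.060 and it stops hard.
- tail_back (a point): Point on the tailstock's flat back face, on the rod's line, z 55 mm, at machine y = -189 mm + travel. Push here towards machine +y; nothing stands behind. The tailstock is a black block 50 (x) x 35 (y) mm, top z 76, on a foot 70 x 35 mm (z 21..33); in front a cup like the headstock's, its floor 39 mm ahead of this point.
- rod: Plain steel guide rod, 12 mm diameter, 140 mm long, 0.12 kg, lying loose in the V rests; origin at its middle, its y axis is its long axis.
- rod_mid (a point): The middle of the rod (same point as its origin).
- axis_home (a point): Fixed point of the tester where the middle of the rod is when it is held in both cups: machine x = 0, y = -20, z = 55 mm.
- lever (a joint): Lever angle in rad; starts parked. The arm points from the pivot to machine -x turned by (value - 0.675) about +z: growing values carry the knob towards the tailstock (-y). Sprung detents at 0 (parking), 0.45 (notch 1), 0.90 (2), 1.35 (3); tops halfway between, past which it snaps to the next. Stops -0.05, 1.40. 3 to 5 N at the knob moves it over a top.
- knob_top (a point): Top centre of the lever's upright black round grip: 20 mm diameter, standing free from the arm at z = 95 to 138 mm, 90 mm from the pivot, on a flat steel arm 12 mm wide, z 87..95 mm, 112 mm long.
- index_pin: Dark steel index pin, 18 mm diameter, 15 mm high, standing on the fan plate outside the notch to use; origin at the centre of its foot (z = 80 mm).
- notch1 (a point): Point on the fan plate 127 mm from the pivot outside notch 1 (lever value 0.45), where the pin or a screw stands.
- notch2 (a point): The same for notch 2 (lever value 0.90).
- notch3 (a point): The same for notch 3 (lever value 1.35), the end notch nearest the tailstock.
- glue: Bystander: green glue stick with a white cap, 34 mm diameter, 110 mm tall, standing beyond the tester; origin at its underside.
- driver: Bystander: red-handled screwdriver, 160 mm long, lying on the bench on the robot's side of the tester.
- cup: Bystander: grey plastic cup, 60 mm wide, 50 mm tall, standing beyond the tester; origin at its underside.
There are look-alikes about, which are no part of the job. Leave any blue, brown or pink look-alike of the rod alone.

How it is judged:
On the way, in this order (a step that is already met when the one before it is completed fails the run):
1. the rod is held in both cups by the tailstock (value of joint tailstock above 0.057 m and y of rod_mid in the frame of machine between -0.0235 and -0.017 m and distance between rod_mid and axis_home below 0.005 m and angle between the y axis of rod and the y axis of machine, either way round below 0.05 rad), for 0.2 s.
2. the lever is in the notch marked by the index pin (((horizontal distance between notch1 and index_pin below 0.015 m and value of joint lever between 0.37 and 0.53 rad) or (horizontal distance between notch2 and index_pin below 0.015 m and value of joint lever between 0.82 and 0.98 rad) or (horizontal distance between notch3 and index_pin below 0.015 m and value of joint lever between 1.27 and 1.43 rad))), for 0.2 s.
At the end, for the whole second after the job is handed in: Rod in both cups, its middle within 3 mm along its line (5 mm in all) of the held position and parallel to it within 0.05 rad; tailstock travel above 0.057 m; lever within 0.08 rad of the notch with the index pin; rod and lever still (all of step 1 and ((horizontal distance between notch1 and index_pin below 0.015 m and value of joint lever between 0.37 and 0.53 rad) or (horizontal distance between notch2 and index_pin below 0.015 m and value of joint lever between 0.82 and 0.98 rad) or (horizontal distance between notch3 and index_pin below 0.015 m and value of joint lever between 1.27 and 1.43 rad)) and velocity of joint lever between -0.05 and 0.05 rad/s and linear speed of rod below 0.02 m/s); the robot touches nothing.
It fails at once if a bystander (glue stick, screwdriver, cup) is shifted by more than 30 mm (distance of any of glue, driver, cup from where it was at the start of the episode above 0.03 m).
It fails at once if the glue stick or cup is tipped over (angle between any of glue, cup's own z axis and vertical above 0.5 rad).
It also fails if it takes over 50 s, if anything falls off the work surface, if the arm or the gripper's body presses on something with over 40 N, if the wrist force passes 120 N, or if a joint passes its speed limit or range.

## Working session

There is one attempt and no reset: what is moved stays moved. The work goes in short steps, Python scripts to look and compute and a tool call to move; the robot and the scene stay as the last step left them, time stands still between calls to the robot, and variables do not carry over. Pictures are saved under pics/ and viewed, at most 10 in all, crops included, and the job is handed in when it is done.

Besides the shell and the picture viewer there is one more tool, called after "Request:" as name([rows], argument=value, ...), one row to a line, values as JSON. send_rows: Moves the arm, as the interface text tells. Its arguments: {"type":"object","properties":{"targets":{"type":"array","items":{"type":"array","items":{"type":"number"}}},"grip_force":{"type":"number"}},"required":["targets"]}

```bash
mkdir -p pics; cat > h.py <<'E'
import numpy as np,cv2
from cell import *
def save(n,im): cv2.imwrite('pics/'+n,im[:,:,::-1])
def world(name,d):
    c=calibration(name);K=np.array(c['intrinsics']);T=np.linalg.inv(np.array(c['world_to_cam']))
    v,u=np.mgrid[:d.shape[0],:d.shape[1]]
    p=np.stack([(u-K[0,2])/K[0,0]*d,-(v-K[1,2])/K[1,1]*d,-d],-1)
    return p@T[:3,:3].T+T[:3,3]
E
python3 - <<'E'
from h import *
for n in('top','scene'):
    im,d=read_camera(n);save(n+'0.png',im);np.savez(n+'0.npz',im=im,d=d)
    c=calibration(n);print({k:np.round(v,3).tolist() if not isinstance(v,str) else v for k,v in c.items()},(d>0).mean())
s=observe();print(s['time'],s['tool_pos'],s['tool_rot'],s['opening'])
E
```

```text
{'intrinsics': [[403.311, 0.0, 279.101], [0.0, 403.311, 209.44], [0.0, 0.0, 1.0]], 'world_to_cam': [[0.144, -0.99, -0.001, -0.12], [0.968, 0.141, 0.206, -0.551], [-0.204, -0.03, 0.979, -0.794], [0.0, 0.0, 0.0, 1.0]]} 0.9958715986394557
{'intrinsics': [[435.491, 0.0, 278.341], [0.0, 435.491, 209.86], [0.0, 0.0, 1.0]], 'world_to_cam': [[-0.668, 0.744, -0.011, 0.409], [-0.475, -0.415, 0.776, 0.14], [0.573, 0.523, 0.631, -1.246], [0.0, 0.0, 0.0, 1.0]]} 0.9958715986394557
0.1 [ 0.22485482 -0.47399962  0.22610518] [-3.14018916e+00 -2.20152703e-04  4.42773794e-01] 0.09170039414101779
```

View pics/top0.png

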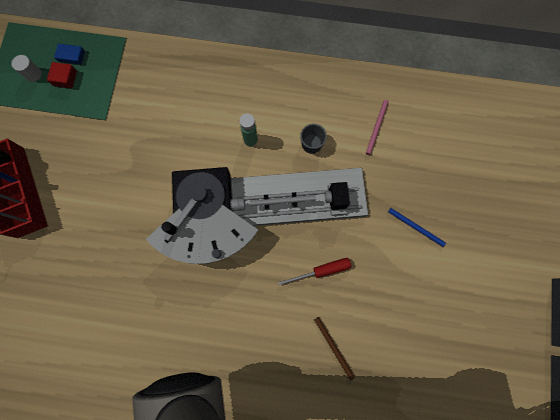

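View pics/scene0.png

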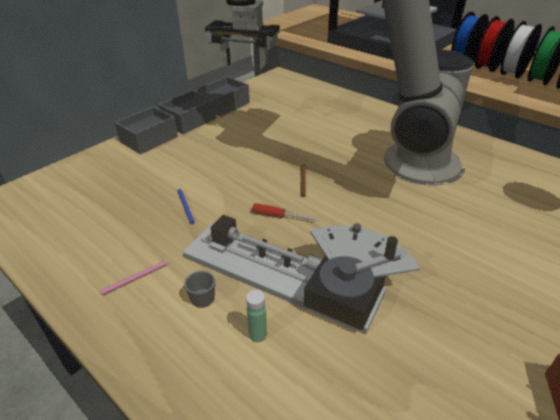

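Top view: tailstock (340,195), rod from about 240 to 330, lever knob (168,228). The index pin seems to be at (217,253), the middle of the three notches, with flush screws at (189,256) and (242,240). The blue, pink and brown rods are the look-alikes. Next I'll measure the machine frame and confirm the pin in an enlarged crop.

```bash
python3 - <<'E'
from h import *
z=np.load('top0.npz');im,d=z['im'],z['d'];W=world('top',d);np.save('W.npy',W)
save('crop.png',cv2.resize(im[150:275,140:380],None,fx=3.3,fy=3.3,interpolation=cv2.INTER_CUBIC))
hsv=cv2.cvtColor(im,cv2.COLOR_RGB2HSV)
roi=np.zeros(d.shape,bool);roi[150:275,140:380]=1
Z=W[:,:,2]
# tailstock top
def comp(m,lo):
    n,l,s,c=cv2.connectedComponentsWithStats(m.astype(np.uint8))
    return [(l==i) for i in range(1,n) if s[i,4]>lo]
for nm,lo,hi in(('bed',.012,.028),('tailtop',.068,.084),('knob',.12,.15)):
    for m in comp(roi&(Z>lo)&(Z<hi),20):
        P=W[m];v,u=np.nonzero(m)
        r=cv2.minAreaRect((P[:,:2]*1000).astype(np.float32))
        print(nm,m.sum(),'px',u.mean().round(),v.mean().round(),P.mean(0).round(4),[np.round(x,1) for x in r])
for uv in((217,253),(205,195),(340,186),(168,226),(290,195)):print(uv,W[uv[1],uv[0]].round(4))
E
```

```text
bed 23 px 312.0 151.0 [ 0.716  -0.0932  0.0201] [array([717.3, -94.3]), array([ 6.7, 29.9]), np.float64(8.9)]
bed 4967 px 298.0 195.0 [ 0.6081 -0.076   0.0215] [array([606.8, -77.5]), array([110.9, 295.7]), np.float64(13.1)]
bed 415 px 332.0 267.0 [ 0.4618 -0.1688  0.0234] [array([ 458.1, -161.2]), array([25.6, 98.4]), np.float64(24.4)]
tailtop 5918 px 204.0 220.0 [0.5158 0.1096 0.0799] [array([525.7, 115.9]), array([199.7, 226.4]), np.float64(12.7)]
tailtop 425 px 340.0 194.0 [ 0.6097 -0.1601  0.076 ] [array([ 609.8, -157. ]), array([50.7, 44.6]), np.float64(14.6)]
knob 113 px 168.0 227.0 [0.4824 0.1622 0.1358] [array([482.8, 163.3]), array([17.4, 18.3]), np.float64(7.9)]
(217, 253) [0.4507 0.068  0.0936]
(205, 195) [0.5613 0.1109 0.1024]
(340, 186) [ 0.6254 -0.1581  0.0805]
(168, 226) [0.484  0.1607 0.1396]
(290, 195) [ 0.6054 -0.0575  0.0244]
```

View pics/crop.png

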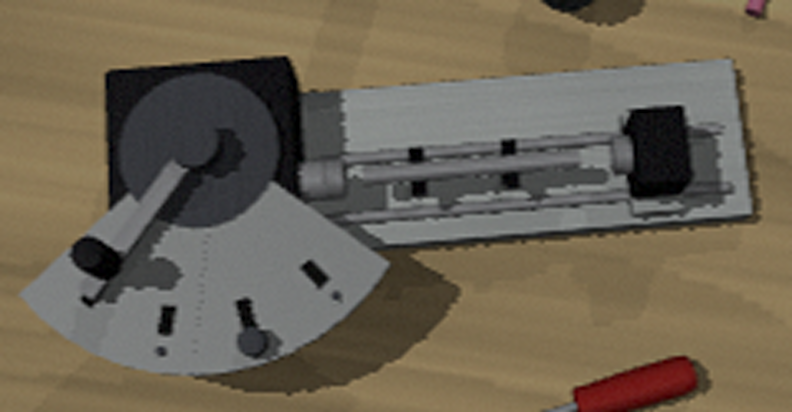

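The enlarged crop shows the pin standing outside the middle notch, crop (253,342), and screws outside the other two. From the bed rectangle (111 x 296 mm), the machine yaw is 0.229 and its origin is (0.575,-0.005). That predicts the knob at (0.483,0.164), measured (0.483,0.163), and the notch 2 point at (0.450,0.070), where the pin measures (0.451,0.068). So it is notch 2, lever value 0.90.

Next I go behind the tailstock to about (0.625,-0.224), fingers shut, yaw 1.80.

Request:
send_rows([
  [0,0.04,0.025,0,0.136],
  [0,0.04,0.025,0,0.136],
  [0,0.04,0.025,0,0.136],
  [0,0.04,0.025,0,0.136],
  [0,0.04,0.025,0,0.136],
], grip_force=20)

```text
time: 0.6
tool_pos: [0.4262, -0.348, 0.2265]
tool_rot: [-3.141, -0.0, 1.128]
contact_force: [-0.1, -0.7, 0.2]
opening: 0.0562
grip_force: 0.0
```

Request:
send_rows([
  [0,0.04,0.025,0,0.136],
  [0,0.04,0.025,0,0.136],
  [0,0.04,0.025,0,0.136],
  [0,0.04,0.025,0,0.136],
  [0,0.04,0.025,0,0.136],
])

```text
time: 1.1
tool_pos: [0.6262, -0.223, 0.2262]
tool_rot: [-3.141, -0.0, 1.809]
contact_force: [-0.3, -0.5, 0.8]
opening: 0.0163
grip_force: 0.0
```

Request:
send_rows([
  [0,0,0,-0.04,0],
  [0,0,0,-0.04,0],
  [0,0,0,-0.04,0],
  [0,0,0,-0.03,0],
  [0,0,0,0,0],
])

```text
time: 1.6
tool_pos: [0.6218, -0.2228, 0.0712]
tool_rot: [-3.133, -0.007, 1.803]
contact_force: [-0.4, -0.6, -0.5]
opening: 0.0005
grip_force: 0.0
```

Request:
send_rows([
  [0,0,0,-0.025,0],
  [0,0,0,0,0],
  [0,0,0,0,0],
])

```text
time: 1.9
tool_pos: [0.6254, -0.2246, 0.0532]
tool_rot: [3.141, 0.001, 1.803]
contact_force: [0.2, -0.4, 0.1]
opening: 0.0002
grip_force: 0.0
```

```bash
python3 - <<'E'
from h import *
im,d=read_camera('top');save('t1.png',cv2.resize(im[130:280,200:420],None,fx=3.5,fy=3.5));s=observe();print(s['tool_pos'],s['tool_rot'],s['contact_force'],s['qpos'])
E
```

```text
[ 0.62581214 -0.22477774  0.05372143] [3.13965234e+00 1.46604442e-03 1.80273817e+00] [-0.95689894  0.31736267  1.06644612] [-4.60029177e-01  7.54808597e-01  1.30642828e+00  1.23940663e-04
  1.07792635e+00 -6.92030950e-01]
```

View pics/t1.png

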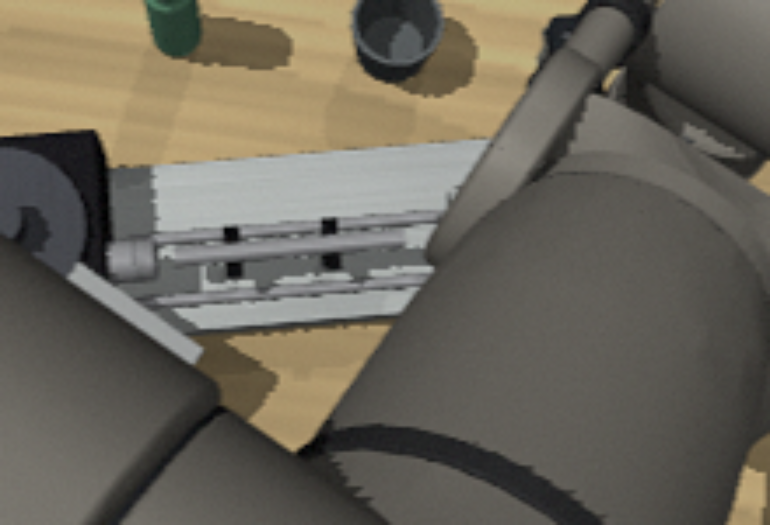

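The tool is behind the tailstock and on the rod's line (machine x about 0, y -225). Now I push in machine +y, where 10 mm is (-2.3, +9.7) mm in world.

Request:
send_rows([
  [0,-0.0023,0.0097,-0.003,0],
  [0,-0.0023,0.0097,0,0],
  [0,-0.0023,0.0097,0,0],
  [0,-0.0023,0.0097,0,0],
  [0,-0.0023,0.0097,0,0],
])

```text
time: 2.45
tool_pos: [0.6136, -0.1755, 0.0492]
tool_rot: [3.141, 0.001, 1.803]
contact_force: [-0.1, -2.9, 0.8]
opening: 0.0005
grip_force: 1.6
```

Request:
send_rows([
  [0,-0.0011,0.0049,0,0],
  [0,-0.0011,0.0049,0,0],
  [0,-0.0011,0.0049,0,0],
  [0,-0.0011,0.0049,0,0],
  [0,0,0,0,0],
])

```text
time: 2.95
tool_pos: [0.609, -0.1556, 0.0488]
tool_rot: [3.141, -0.0, 1.803]
contact_force: [-0.2, -1.7, -0.1]
opening: 0.0002
grip_force: 0.4
```

Request:
send_rows([
  [0,-0.0007,0.0029,0,0],
  [0,-0.0007,0.0029,0,0],
  [0,-0.0007,0.0029,0,0],
  [0,0,0,0,0],
])

```text
time: 3.35
tool_pos: [0.607, -0.1471, 0.0487]
tool_rot: [3.141, -0.0, 1.803]
contact_force: [0.9, -1.3, 1.3]
opening: 0.0004
grip_force: 1.0
```

Request:
send_rows([
  [0,-0.0005,0.0019,0,0],
  [0,-0.0005,0.0019,0,0],
  [0,0,0,0,0],
])

```text
time: 3.65
tool_pos: [0.6061, -0.1434, 0.0487]
tool_rot: [3.141, -0.0, 1.803]
contact_force: [2.2, -1.5, 0.8]
opening: 0.0007
grip_force: 1.3
```

Request:
send_rows([
  [0,-0.0003,0.001,0,0],
  [0,-0.0003,0.001,0,0],
  [0,0,0,0,0],
])

```text
time: 3.95
tool_pos: [0.6055, -0.1416, 0.0488]
tool_rot: [3.141, 0.0, 1.803]
contact_force: [3.4, -2.5, 1.0]
opening: 0.0005
grip_force: 1.6
```

Request:
send_rows([
  [0,-0.0003,0.001,0,0],
  [0,-0.0002,0.001,0,0],
  [0,0,0,0,0],
])

```text
time: 4.25
tool_pos: [0.6054, -0.1414, 0.0488]
tool_rot: [3.141, 0.003, 1.803]
contact_force: [4.6, -9.3, -1.5]
opening: 0.0007
grip_force: 4.9
```

The force has climbed to 10 N at machine y -139.5, against an expected stop of -138.5, so the rod is bottomed. One more nudge, then back off and up, and check.

Request:
send_rows([
  [0,-0.0002,0.001,0,0],
  [0,0,0,0,0],
  [0,0,0,0,0],
])

```text
time: 4.55
tool_pos: [0.6054, -0.1414, 0.0488]
tool_rot: [3.14, 0.004, 1.802]
contact_force: [6.1, -12.3, -3.6]
opening: 0.0004
grip_force: 6.5
```

Request:
send_rows([
  [0,0.007,-0.029,0,0],
  [0,0.007,-0.029,0,0],
  [0,0,0,0.045,0],
  [0,0,0,0.045,0],
  [0,0,0,0.045,0],
])

```text
time: 5.05
tool_pos: [0.6172, -0.1959, 0.184]
tool_rot: [-3.138, -0.004, 1.803]
contact_force: [0.4, -0.2, -0.5]
opening: 0.0007
grip_force: 0.0
```

Request:
send_rows([
  [0.6,-0.04,0.0,0.01,-0.15],
  [0.6,-0.04,0.01,0,-0.15],
  [0.6,-0.04,0.02,0,-0.15],
  [0.6,-0.04,0.02,0,-0.15],
  [0.6,-0.02,0.03,0,-0.15],
])

```text
time: 5.55
tool_pos: [0.4346, -0.1154, 0.1931]
tool_rot: [-3.137, 0.0, 1.045]
contact_force: [-0.3, -0.0, -0.1]
opening: 0.0355
grip_force: 0.0
```

```bash
python3 - <<'E'
from h import *
im,d=read_camera('scene');s=observe();print(s['tool_pos'],s['tool_rot'],s['contact_force'])
save('s1.png',cv2.resize(im[180:345,150:450],None,fx=2.6,fy=2.6,interpolation=cv2.INTER_CUBIC))
E
```

```text
[ 0.4320899  -0.11100202  0.19296972] [-3.13293801e+00 -1.08632019e-03  1.03646725e+00] [-2.51314096  4.25869974 -0.26012919]
```

View pics/s1.png

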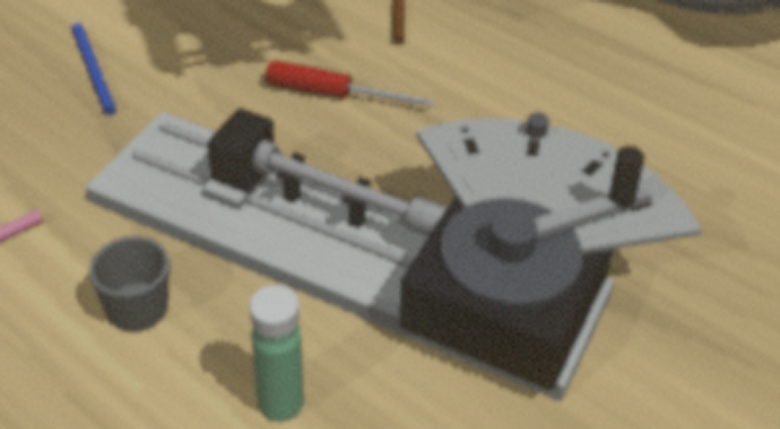

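The rod now runs from the tailstock cup, crop (265,155), to the headstock cup, crop (420,212), with no visible gap. The bystanders are undisturbed. On to the knob at (0.483,0.164), yaw 0.

Request:
send_rows([
  [0.6,0.005,0.04,0,-0.148],
  [0.6,0.007,0.04,0,-0.148],
  [0.6,0.007,0.04,0,-0.148],
  [0.6,0.008,0.04,0,-0.148],
  [0.6,0.008,0.04,0,-0.148],
])

```text
time: 6.1
tool_pos: [0.4707, 0.0706, 0.1934]
tool_rot: [-3.14, 0.002, 0.361]
contact_force: [0.6, 0.8, 0.2]
opening: 0.0553
grip_force: 0.0
```

Request:
send_rows([
  [0.6,0.008,0.04,0,-0.148],
  [0.6,0.008,0.035,0,-0.148],
  [0.6,0,0,0,0],
  [0.6,0,0,0,0],
])

```text
time: 6.5
tool_pos: [0.4863, 0.1423, 0.1931]
tool_rot: [3.141, 0.003, 0.082]
contact_force: [-0.3, 0.1, 0.7]
opening: 0.0552
grip_force: 0.0
```

Request:
send_rows([
  [0.6,-0.003,0.022,0,-0.08],
  [0.6,0,0,-0.03,0],
  [0.6,0,0,-0.03,0],
  [0.6,0,0,-0.025,0],
  [0.6,0,0,0,0],
])

```text
time: 7.0
tool_pos: [0.4816, 0.162, 0.1058]
tool_rot: [3.14, 0.008, -0.002]
contact_force: [-0.5, -0.1, -0.4]
opening: 0.0552
grip_force: 0.0
```

Request:
send_rows([
  [0.2,0,0,0,0],
  [0,0,0,0,0],
  [0,0,0,0,0],
  [0,0,0,0,0],
  [0,0,0,0,0],
], grip_force=12)

```text
time: 7.5
tool_pos: [0.4846, 0.1638, 0.1094]
tool_rot: [-3.141, -0.001, -0.002]
contact_force: [-1.1, 1.6, 1.2]
opening: 0.0197
grip_force: 6.4
```

The knob is gripped (opening 19.7 mm). Now I carry it along the arc to 0.90.

Request:
send_rows([
  [0,-0.0049,-0.0125,0,0],
  [0,-0.0029,-0.0132,0,0],
  [0,-0.001,-0.0134,0,0],
], grip_force=20)

```text
time: 7.8
tool_pos: [0.4752, 0.1246, 0.1092]
tool_rot: [-3.141, -0.0, -0.001]
contact_force: [-2.2, 4.6, 3.6]
opening: 0.0194
grip_force: 20.0
```

Request:
send_rows([
  [0,0.0011,-0.0135,0,0],
  [0,0.003,-0.0131,0,0],
  [0,0.005,-0.0125,0,0],
  [0,0,0,0,0],
  [0,0,0,0,0],
])

```text
time: 8.3
tool_pos: [0.4852, 0.0844, 0.1092]
tool_rot: [3.141, -0.0, -0.004]
contact_force: [-3.4, -0.8, 6.8]
opening: 0.0194
grip_force: 20.0
```

Now at the notch 2 position. I'll open, lift clear and check.

Request:
send_rows([
  [0.3,0,0,0,0],
  [0.6,0,0,0,0],
  [0.6,0,0,0,0],
  [0.6,0,0,0,0],
])

```text
time: 8.7
tool_pos: [0.4848, 0.0853, 0.1086]
tool_rot: [3.141, 0.0, -0.003]
contact_force: [-0.5, -0.4, -0.3]
opening: 0.0469
grip_force: 0.0
```

Request:
send_rows([
  [0.6,0,0,0.03,0],
  [0.6,0,0,0.04,0],
  [0.6,0,0,0.04,0],
  [0.6,-0.04,0,0.03,0],
  [0.6,-0.04,-0.02,0,0],
])

```text
time: 9.2
tool_pos: [0.4062, 0.0662, 0.2522]
tool_rot: [-3.141, -0.008, -0.001]
contact_force: [0.1, -0.4, -0.0]
opening: 0.0549
grip_force: 0.0
```

Request:
send_rows([
  [0.6,0,-0.045,0,0],
  [0.6,0,-0.045,0,0],
  [0.6,0,-0.045,0,0],
  [0.6,0,-0.045,0,0],
  [0.6,0,0,0,0],
])

```text
time: 9.7
tool_pos: [0.4047, -0.1191, 0.2487]
tool_rot: [3.14, -0.0, -0.009]
contact_force: [-0.0, 1.2, -1.6]
opening: 0.0552
grip_force: 0.0
```

```bash
python3 - <<'E'
from h import *
im,d=read_camera('top');W=world('top',d);s=observe();print(s['time'],s['tool_pos'],s['contact_force'])
m=(W[:,:,2]>.12)&(W[:,:,2]<.15);m[:,:140]=0;m[:150]=0;m[275:]=0;m[:,380:]=0
n,l,st,c=cv2.connectedComponentsWithStats(m.astype(np.uint8))
for i in range(1,n):
    if st[i,4]>20:print(c[i],st[i,4],W[l==i].mean(0))
save('t2.png',cv2.resize(im[110:290,140:380],None,fx=3.3,fy=3.3,interpolation=cv2.INTER_CUBIC))
E
```

```text
9.75 [ 0.40452276 -0.11671953  0.24854407] [0.21116044 0.30050384 0.18356477]
[207.78640777 232.66990291] 103 [0.48261529 0.08469986 0.13679074]
```

View pics/t2.png

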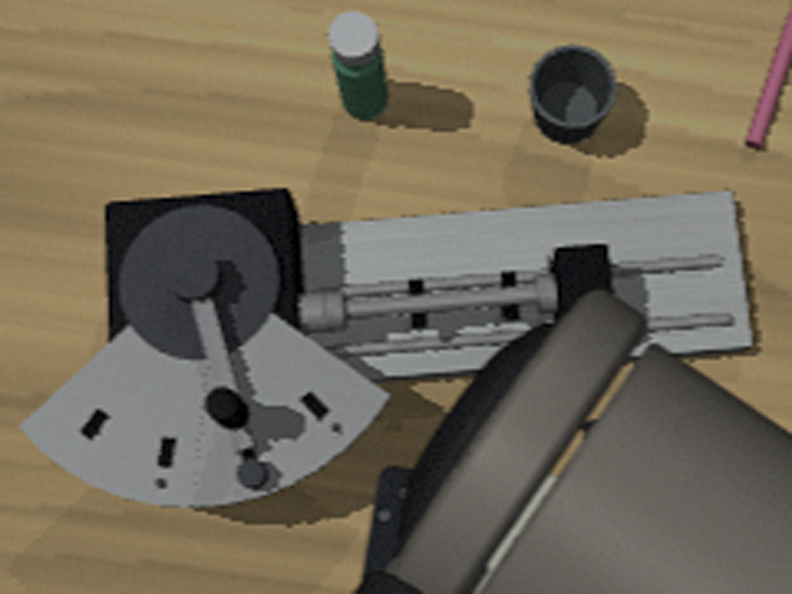

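The lever points at the pin, crop (253,472), with the knob at (0.483,0.085) against a predicted (0.484,0.086). The rod is held in both cups and the arm is clear, so I hand in.

```bash
python3 -c "from cell import *; print(hand_in())"
```

```text
the job is handed in; nothing more can be done
None
```

The job is handed in; no verdict came back. In the last pictures the rod is held between both cups, the lever is in notch 2 (the one with the index pin), and the glue stick and cup stand where they were. The screwdriver was last seen in place before the lever move, and the arm is clear of everything.

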